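# Lift-off lid from the storage box into the lid stand

## Task

Take the lid off the large white plastic storage box on the counter: hold it by its ball knob, swing it up on its hinge pins until it stands upright, then lift it straight up off the pins. Lower it upright, hinge edge down, into the middle of the slot of the wooden lid stand until it rests on the stand's base (it may lean against a board), and only then let go; leave the glass tumbler standing where it is.

Things in the scene. Friction and masses are not known exactly. Their poses are not given: they have to be found in the camera images.
- box: Larger of two white plastic boxes, fixed, open under its lid, 110 (x) x 180 (y) x 80 mm high, walls 5. (The other, 70 x 100 x 72, small knob on top, is a bystander.) Origin: centre of underside; z up; +x its front, facing the robot within 30 degrees, where the lid's ball sticks out. Behind the rear wall two 8 mm hinge pins lie along y on one axis at x = -75, z = 84 mm, centred at y = -55 and 55.
- lid_knob (a point): Centre of the 28 mm wooden ball on the lid's front edge: stem 12 thick, 35 mm clear of the edge, 169 mm from the pin axis. Lid: loose white plate 111 x 184 x 8 mm, up to 0.3 kg; x: hinge to ball, y: along hinge, z: up when closed (start; ball at 94, 0, 84 in box frame). 2 forks, 19 thick, open at their tips 12 mm past the pins: upright it lifts off. Gripped on its y sides the ball turns; the lid hangs about plumb (to 10 degrees).
- stand_slot (a point): Lid stand of pale wood, fixed: base 110 x 190 x 15 mm, two boards along y, 190 long, 10 thick, splayed as a V: 32 mm apart at the slot's floor, 77 mm at their tops, 105 mm above the counter. Point: centre of the slot's floor, 15 mm above the counter; x across the slot, y along it, z up. Hinge along y, either way round. Lid upright on the floor: ball 181 mm above this point; let go, it leans up to 26 degrees.
- tumbler: Clear glass tumbler, 68 mm diameter, 100 mm high, standing loose on the far part of the counter, not to be disturbed. Origin: centre of its underside, z up.
Mind the look-alikes: they are no part of the job. Leave any black look-alike of the part that bears lid_knob alone.

How it is judged:
By the outcome, as a careful person would: the job done as asked, in the order asked, and still so for the second after the job is handed in, with the robot touching nothing.
It also fails if it takes over 54 s, if anything falls off the work surface, if the arm or the gripper's body presses on something with over 40 N, if the wrist force passes 120 N, or if a joint passes its speed limit or range.

## Robot

A 7-joint arm with a two-finger parallel gripper is mounted at the origin on the work surface. World frame = base frame: x ahead of the robot, y to its left, z up, the work surface at z = 0. Lengths are in m, angles in rad, forces in N, time in s.
With the tool pointing down it reaches from about 0.4 to 0.85 m from the base axis. Payload 4.5 kg.
Tool frame: the origin (TCP) lies where the fingers leave the gripper's body, on its centre line; the fingertips stand 73 mm ahead of it and the grasp point (between the pads) lies 54 mm ahead of it (ctrl.tip_reach is the distance from the TCP to the fingertips, in m); z points along the fingers, y is the line along which they close (so a half turn about z gives the same grasp; the last joint's range is limited). The gripper opens to 85 mm and grips with 20 to 120 N. Pads are 22 mm wide; open, the fingers measure 114 mm over their backs; the gripper's body (76 mm by 85 mm) begins 54 mm behind the grasp point. The pads swing forward as they close: fully open they stand 13 mm farther back than shut.
Start: joints at [1.192, 0.689, -0.195, 1.565, 0.157, 0.902, -0.215], TCP at [0.251, -0.573, 0.304] pointing down, gripper open.
Joint ranges: [-3.01, 3.01], [-0.46, 2.08], [-1.47, 1.51], [0.13, 2.56], [-1, 4.14], [0.04, 2.09], [-2.66, 2.66]. Speed limits (rad/s): [2.57, 2.57, 3.14, 3.14, 3.14, 3.14, 3.14].

## Interface

Orientations are given as a unit quaternion [x, y, z, w].
In Python, from rig import ctrl, viewer gives the robot as it stands.
- The arm moves only by the tool arm_command, never from a script. Its argument "series" is a list that holds one entry, the list of rows, each a list of 7 numbers: the shift along the tool's x, y, z in mm, then the turn, a rotation vector about the tool's x, y, z in rad, then the closure in counts, from 0 (fully open) to 255 (shut). A call has 1 to 8 rows; each row shifts and turns the commanded pose from where the row before left it, along the tool's axes as they then stand; what a row does not reach is not made up. A row lasts 1/12 s, in which the tool goes at most 41.7 mm and 7.16 degrees, less where a joint would pass 70% of its speed; a pose out of reach is approached as far as the arm can. A call is refused whole if a number of a shift passes 41.7 or a number of a turn 0.125, either way. A call with a gripper value outside its range is refused whole. The fingers move at their own pace and stop on an object; "newtons" is the grip in N (left out, the last holds). Time passes only in rows, so rows that do not move let the fingers close. It gives the time, the measured TCP pose, the force, the opening and the grip force at its end, in the units of the state.
- ctrl.sense(): the state, without advancing time (a new reading comes with each control period).
- viewer.get_image(name): name is "scene" or "top"; returns a dict with "color" (480x640x3 uint8, blue, green, red), "z_map" (480x640 float32, m along the optical axis (not along the pixel's ray), 0 where there is no reading), "vfov" (degrees; the focal length in pixels is half the picture's height over the tangent of half this angle, whatever the lens; pixels are square), "cx", "cy" (the principal point, pixels), "T" (4x4, takes a point from camera to world coordinates). Camera axes: x right, y down, z forward; pixel columns grow to the right and rows downward; lengths in m; the calibration is good to about 2 mm. A picture is of the moment at which its call begins.
- ctrl.close_job(): hands the job in; it is judged then, once.
The state is a dict: "t": time; "joint_pos": joint angles; "qvel": joint speeds; "effort": joint torques, N m; "eef_pos": TCP position; "ee_rot": TCP orientation; "wrist_force": force on the tool from outside, world axes, zero at the start; "torque": the same for the moment, N m; "gripper_width": finger opening in m; "grip_force": force on a finger pad.
Only numpy, scipy, OpenCV 4.12 (cv2) and the standard library are available. Lean on these libraries where they do the work, as an engineer would, in place of code of your own. Each camera call takes 0.05 s, during which the arm holds its last target. There are 200 camera calls.

## Working session

There is one attempt and no reset: what is moved stays moved. The work goes in short steps, Python scripts to look and compute and a tool call to move; the robot and the scene stay as the last step left them, time stands still between calls to the robot, and variables do not carry over. Pictures are saved under pics/ and viewed, at most 11 in all, crops included, and the job is handed in when it is done.

Besides the shell and the picture viewer there is one more tool, called after "Emit:" as a command line: name --argument value ..., lists and objects as JSON in quotes. arm_command: Moves the arm, as the interface text tells. Its arguments: {"type":"object","properties":{"series":{"type":"array"},"newtons":{"type":"number"}},"required":["series"]}

```bash
ls; mkdir -p pics
python3 - <<'E'
from rig import ctrl, viewer
import cv2,numpy as np
for n in ("scene","top"):
    d=viewer.get_image(n); cv2.imwrite(f"pics/{n}0.png",d["color"]); np.savez(f"{n}0.npz",**d)
    print(n,d["vfov"],d["cx"],d["cy"],np.round(d["T"],3).tolist())
print(ctrl.sense(),ctrl.tip_reach)
E
```

```text
pics
scene 45.10131819767906 329.6957147453875 240.73246257857284 [[-0.814, 0.412, -0.41, 1.127], [0.581, 0.593, -0.557, 0.916], [0.014, -0.691, -0.722, 1.164], [0.0, 0.0, 0.0, 1.0]]
top 48.0958312944293 319.1001104279462 237.62429618008028 [[-0.021, -0.979, 0.202, 0.228], [-1.0, 0.022, 0.001, 0.084], [-0.005, -0.202, -0.979, 1.505], [0.0, 0.0, 0.0, 1.0]]
{'t': 0.1, 'joint_pos': array([ 1.19179674,  0.68988336, -0.19448103,  1.56625767,  0.15728157,
        0.90248986, -0.21506788]), 'qvel': array([-0.00198065, -0.00173956, -0.00026837, -0.00200132, -0.00122802,
       -0.0011456 , -0.00014468]), 'effort': array([-4.51536267e-03, -5.40602446e+01, -1.27148867e+00, -1.58987331e+01,
        9.43271531e-03,  4.39778640e-03, -1.48554415e-05]), 'eef_pos': array([ 0.25049927, -0.57209341,  0.3031689 ]), 'ee_rot': array([ 9.78767667e-01,  2.04971150e-01, -2.33475301e-04, -7.92420898e-04]), 'wrist_force': array([ 0.33517108, -0.21779877, -0.36445013]), 'torque': array([-0.00249074, -0.00974147, -0.06145276]), 'grip_force': 0.0, 'gripper_width': 0.08524146365006585} 0.0726
```

View pics/scene0.png

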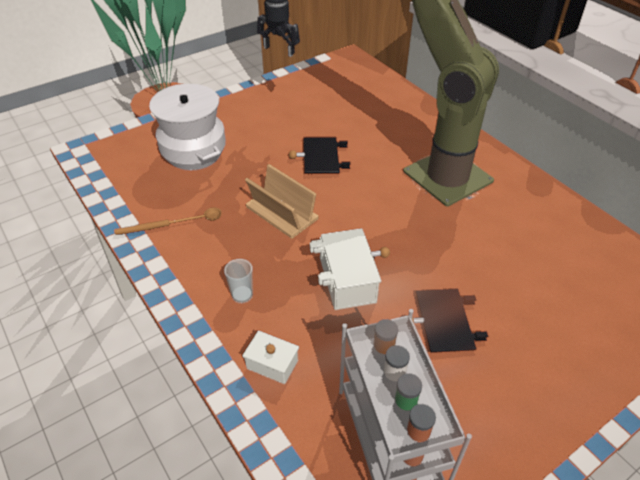

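View pics/top0.png

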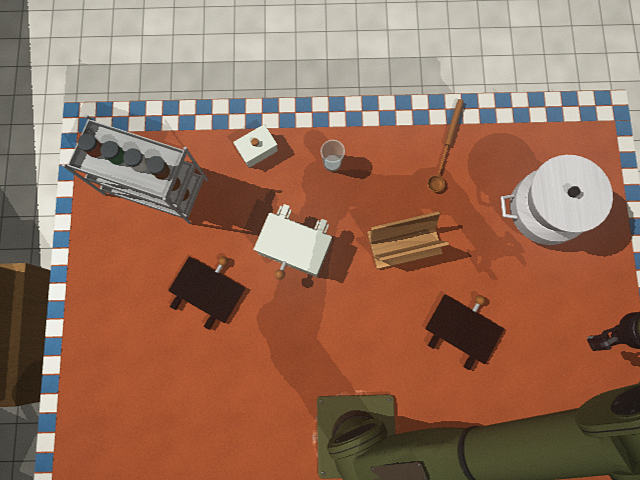

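The scene picture shows the large white box at (350,265) with its ball at (385,253), the stand at (282,205) and the tumbler at (240,280). The top picture shows lid (293,242), ball (280,274), stand (408,242), tumbler (332,155), small box (256,146).

```bash
cat > h.py <<'E'
import numpy as np, cv2
def K(d): return 240/np.tan(np.radians(d["vfov"])/2)
def ray(d,u,v):
    f=K(d);r=np.stack([(np.asarray(u,float)-d["cx"])/f,(np.asarray(v,float)-d["cy"])/f,np.ones(np.shape(u))],-1)
    return d["T"][:3,3], r@d["T"][:3,:3].T
def plane(d,u,v,z):
    o,r=ray(d,u,v); return o+r*((z-o[2])/r[...,2])[...,None]
def cloud(d):
    v,u=np.mgrid[:480,:640]; o,r=ray(d,u,v); return o+r*d["z_map"][...,None]
def tri(d1,p1,d2,p2):
    o1,r1=ray(d1,*p1);o2,r2=ray(d2,*p2)
    A=np.stack([r1,-r2],1);s=np.linalg.lstsq(A,o2-o1,rcond=None)[0]
    a,b=o1+s[0]*r1,o2+s[1]*r2; return (a+b)/2,np.linalg.norm(a-b)
E
python3 - <<'E'
from h import *
np.set_printoptions(precision=4,suppress=True)
D={n:dict(np.load(n+"0.npz")) for n in("scene","top")}
roi={"scene":dict(ball=(376,242,395,264),lid=(300,220,385,312)),"top":dict(ball=(270,262,290,284),lid=(245,200,340,282))}
c={}
for n,d in D.items():
    hsv=cv2.cvtColor(d["color"],cv2.COLOR_BGR2HSV)
    P=cloud(d)
    x0,y0,x1,y1=roi[n]["ball"]
    h=hsv[y0:y1,x0:x1]; m=((P[y0:y1,x0:x1,2]>.06)&(h[...,1]>70)).astype(np.uint8)
    print(n,"ball"); 
    k,_,st,ce=cv2.connectedComponentsWithStats(m); i=1+np.argmax(st[1:,4]); print(st[i],ce[i])
    cs,_=cv2.findContours((m).astype(np.uint8),0,2); cc=max(cs,key=cv2.contourArea); cen,r=cv2.minEnclosingCircle(cc); c[n]=np.array(cen)+[x0,y0]; print(c[n],r,ce[i]+[x0,y0],plane(d,*c[n],.084))
    x0,y0,x1,y1=roi[n]["lid"]; h=hsv[y0:y1,x0:x1]; Q=P[y0:y1,x0:x1]
    m=((h[...,1]<60)&(h[...,2]>110)&(Q[...,2]>.08)).astype(np.uint8)
    m=cv2.morphologyEx(m,cv2.MORPH_OPEN,np.ones((17,17)))
    v,u=np.nonzero(m); p=plane(d,u+x0,v+y0,.088)[:,:2]
    R=cv2.minAreaRect((p*1000).astype(np.float32)); print("lid",R,np.median(Q[m>0][:,2]))
print("ball tri",tri(D["top"],c["top"],D["scene"],c["scene"]))
# stand, from both clouds
for n,(x0,y0,x1,y1) in dict(top=(360,205,460,275),scene=(240,165,325,240)).items():
    P=cloud(D[n])[y0:y1,x0:x1].reshape(-1,3)
    for lo,hi in((.094,.112),(.01,.03)):
        q=P[(P[:,2]>lo)&(P[:,2]<hi)]; R=cv2.minAreaRect((q[:,:2]*1000).astype(np.float32)); print(n,"stand",lo,len(q),R,q[:,2].max())
P=cloud(D["top"])[138:178,315:350].reshape(-1,3); q=P[(P[:,2]>.03)&(P[:,2]<.12)]; print("tumbler",len(q),q.min(0),q.max(0),plane(D["top"],332,149,.1))
E
```

```text
scene ball
[ 3  5 11 11 88] [8.2727 9.7159]
[383.8088 251.6765] 5.455268859863281 [384.2727 251.7159] [0.4229 0.1931 0.084 ]
lid ((508.7117919921875, 160.65548706054688), (187.17698669433594, 116.9536361694336), 62.550514221191406) 0.08808765174147482
top ball
[ 5  7 11 11 87] [ 9.977 12.046]
[280.5 273.5] 5.700977325439453 [279.977 274.046] [0.4255 0.1907 0.084 ]
lid ((508.786865234375, 156.7755126953125), (182.37908935546875, 118.47592163085938), 68.05274963378906) 0.08904078354905987
ball tri (array([0.4243, 0.192 , 0.0843]), np.float64(0.00356323774815936))
top stand 0.094 643 ((517.8462524414062, -154.75184631347656), (96.67329406738281, 189.6258087158203), 11.978930473327637) 0.1116716822612378
top stand 0.01 1376 ((523.4567260742188, -167.87356567382812), (177.83294677734375, 286.4376525878906), 21.982511520385742) 0.029844597907289216
scene stand 0.094 543 ((506.2023620605469, -88.85067749023438), (105.81227111816406, 320.94677734375), 9.668355941772461) 0.11196968482557312
scene stand 0.01 1032 ((477.99822998046875, -198.49327087402344), (319.77886962890625, 212.81491088867188), 48.948402404785156) 0.029965065752137754
tumbler 452 [0.7267 0.0116 0.0301] [0.7958 0.0756 0.1095] [0.7665 0.045  0.1   ]
```

```bash
cat > go.py <<'E'
# usage: go.py x y z [yaw_deg]: grasp-point target -> shift in tool axes (mm), turn left about tool z
import sys,numpy as np
from rig import ctrl
from scipy.spatial.transform import Rotation as R
np.set_printoptions(precision=3,suppress=True)
s=ctrl.sense(); r=R.from_quat(s["ee_rot"]); g=s["eef_pos"]+r.apply([0,0,.054])
a=list(map(float,sys.argv[1:])); 
x=r.as_matrix()[:,0]; print("t",s["t"],"grasp",g,"yaw",np.degrees(np.arctan2(x[1],x[0])),"z",r.as_matrix()[:,2],"q",s["joint_pos"],"F",s["wrist_force"],"w",s["gripper_width"],s["grip_force"])
for i in range(0,len(a)//3): print("shift mm",r.inv().apply(np.array(a[3*i:3*i+3])-g)*1000)
E
python3 - <<'E'
from h import *
d=dict(np.load("top0.npz")); hsv=cv2.cvtColor(d["color"],cv2.COLOR_BGR2HSV); P=cloud(d)
m=((hsv[...,1]<60)&(hsv[...,2]>110)&(P[...,2]>.08)&(P[...,2]<.1)).astype(np.uint8); m[:200]=0;m[282:]=0;m[:,:245]=0;m[:,340:]=0
m=cv2.morphologyEx(m,cv2.MORPH_OPEN,np.ones((9,9)))
c=max(cv2.findContours(m,0,1)[0],key=cv2.contourArea)[:,0]
p=plane(d,c[:,0],c[:,1],.088)[:,:2]*1000
cen=np.array([508.8,157.]);
for a0 in (22,):
    f=-np.array([np.cos(np.radians(a0)),-np.sin(np.radians(a0))]); l=np.array([-f[1],f[0]]); q=(p-cen)@np.stack([f,l],1)
    for name,k in (("front",(q[:,0]>45)&(abs(q[:,1])<75)),("rear",(q[:,0]<-45)&(abs(q[:,1])<30)),("L",(q[:,1]>80)&(abs(q[:,0])<40)),("R",(q[:,1]<-80)&(abs(q[:,0])<40))):
        s=cv2.fitLine(p[k].astype(np.float32),cv2.DIST_HUBER,0,.01,.01).ravel(); print(name,k.sum(),np.degrees(np.arctan2(s[1],s[0])),q[k].mean(0))
E
python3 go.py .50 -.25 .25 .4245 .1915 .25
```

```text
front 58 65.34783 [53.62018463 -0.47265944]
rear 22 63.05075 [-49.11183596   0.67593783]
L 27 -22.842003 [-3.85693423e-02  9.03208307e+01]
R 21 -17.472387 [-4.35112104e-02 -8.60670805e+01]
t 0.1 grasp [ 0.25  -0.572  0.249] yaw 23.655634799474484 z [-0.001  0.001 -1.   ] q [ 1.192  0.69  -0.194  1.566  0.157  0.902 -0.215] F [ 0.335 -0.218 -0.364] w 0.08524146365006585 0.0
shift mm [ 357.779 -194.832   -0.557]
shift mm [ 465.77  -629.527    0.144]
```

Emit:
arm_command --series '[[[36,-19.5,0,0,0,0,0],[36,-19.5,0,0,0,0,0],[36,-19.5,0,0,0,0,0],[36,-19.5,0,0,0,0,0],[36,-19.5,0,0,0,0,0],[36,-19.5,0,0,0,0,0],[36,-19.5,0,0,0,0,0],[36,-19.5,0,0,0,0,0]]]'

```text
t: 0.77
eef_pos: [0.4527, -0.3123, 0.3037]
ee_rot: [0.979, 0.205, -0.0, -0.0]
wrist_force: [1.1, -0.5, -0.0]
gripper_width: 0.0854
grip_force: 0.0
```

Emit:
arm_command --series '[[[36,-19.5,0,0,0,0,0],[36,-19.5,0,0,0,0,0],[8,-34,0,0,0,0,0],[8,-34,0,0,0,0,0],[8,-34,0,0,0,0,0],[8,-34,0,0,0,0,0],[8,-34,0,0,0,0,0],[8,-34,0,0,0,0,0]]]'

```text
t: 1.43
eef_pos: [0.4637, -0.0418, 0.3037]
ee_rot: [0.979, 0.205, -0.0, -0.0]
wrist_force: [0.4, 0.5, -0.4]
gripper_width: 0.085
grip_force: 0.0
```

Emit:
arm_command --series '[[[8,-34,0,0,0,0,0],[8,-34,0,0,0,0,0],[8,-34,0,0,0,0,0],[8,-34,0,0,0,0,0],[0,0,0,0,0,0,0]]]'

```text
t: 1.85
eef_pos: [0.4377, 0.1021, 0.3039]
ee_rot: [0.977, 0.211, 0.0, -0.002]
wrist_force: [0.4, -0.1, -0.1]
gripper_width: 0.0856
grip_force: 0.0
```

```bash
python3 go.py .4245 .1915 .25
```

```text
t 1.85 grasp [0.438 0.102 0.25 ] yaw 24.36781726764318 z [-0.     0.005 -1.   ] q [-0.245  0.467 -0.124  2.075  0.09   0.603 -1.576] F [ 0.433 -0.122 -0.097] w 0.08557402789650953 0.0
shift mm [ 24.729 -86.665   0.367]
```

Emit:
arm_command --series '[[[8,-29,0,0,0,0,0],[8,-29,0,0,0,0,0],[8,-29,0,0,0,0,0],[0,0,0,0,0,-0.11,0],[0,0,0,0,0,-0.12,0],[0,0,0,0,0,-0.12,0],[0,0,0,0,0,-0.12,0],[0,0,0,0,0,-0.12,0]]]'

```text
t: 2.52
eef_pos: [0.4261, 0.1832, 0.3037]
ee_rot: [0.875, 0.483, -0.0, 0.0]
wrist_force: [-0.2, 0.0, -0.4]
gripper_width: 0.0851
grip_force: 0.0
```

Emit:
arm_command --series '[[[0,0,0,0,0,-0.12,0],[0,0,0,0,0,-0.12,0],[0,0,0,0,0,-0.12,0],[0,0,0,0,0,-0.12,0],[0,0,0,0,0,-0.12,0],[0,0,0,0,0,-0.12,0],[0,0,0,0,0,-0.12,0],[0,0,0,0,0,-0.12,0]]]'

```text
t: 3.18
eef_pos: [0.4262, 0.183, 0.3037]
ee_rot: [0.553, 0.833, -0.0, -0.0]
wrist_force: [0.5, -0.3, -0.1]
gripper_width: 0.0852
grip_force: 0.0
```

Emit:
arm_command --series '[[[0,0,0,0,0,-0.12,0],[0,0,0,0,0,-0.12,0],[0,0,0,0,0,-0.12,0],[0,0,0,0,0,-0.12,0],[0,0,0,0,0,-0.12,0],[0,0,0,0,0,-0.12,0],[0,0,0,0,0,-0.05,0],[0,0,0,0,0,0,0]]]'

```text
t: 3.85
eef_pos: [0.4263, 0.1829, 0.3035]
ee_rot: [0.203, 0.979, -0.0, -0.0]
wrist_force: [0.6, 0.0, 0.6]
gripper_width: 0.0857
grip_force: 0.0
```

```bash
python3 go.py .4245 .1915 .084
python3 - <<'E'
from rig import viewer
import cv2,numpy as np
a=viewer.get_image("scene"); np.savez("scene1.npz",**a)
cv2.imwrite("pics/s1.png",cv2.resize(a["color"][150:350,250:450],None,fx=3,fy=3))
E
```

```text
t 3.85 grasp [0.426 0.183 0.25 ] yaw 156.61752202835595 z [-0.001 -0.    -1.   ] q [ 0.005  0.58  -0.797  2.016  0.585  0.788  0.022] F [0.554 0.044 0.584] w 0.08569691246253716 0.0
shift mm [  4.858   7.313 165.523]
```

View pics/s1.png

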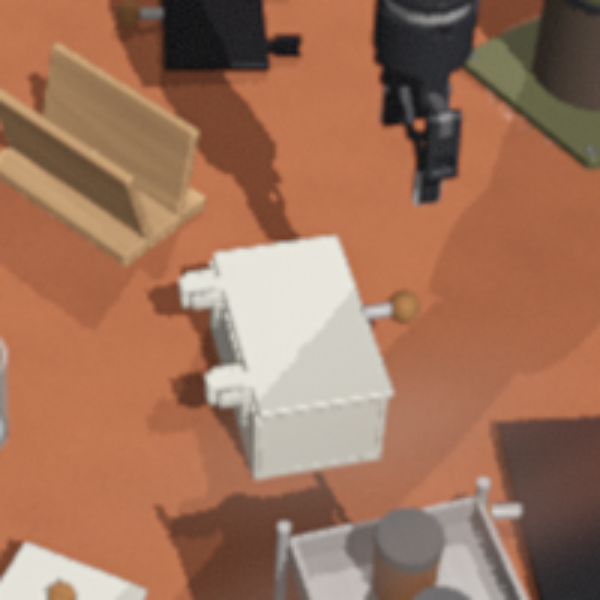

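The gripper hangs above the ball (crop (405,305), i.e. pixel (385,252)). The lid's top corners are at crop (213,255), (337,237), (390,392), (257,412).

Run:
```python
from h import *
d=dict(np.load("scene1.npz"))
c=np.array([(213,255),(337,237),(390,392),(257,412),(183,290),(208,388)])/3-.33+[250,150]
p=plane(d,c[:,0],c[:,1],.088)[:,:2]*1000; print(p.round(1)); 
for a,b in((0,1),(3,2),(0,3),(1,2),(4,5)): v=p[b]-p[a]; print(np.degrees(np.arctan2(v[1],v[0])).round(1),np.hypot(*v).round(1))
print(p[:4].mean(0))
```

```text
[[522.5  55. ]
 [420.4  99. ]
 [493.7 263.4]
 [594.  218.7]
 [567.3  74.6]
 [611.8 175.9]]
156.7 111.1
156.0 109.8
66.4 178.6
66.0 180.0
66.3 110.6
[507.62878339 159.04515239]
```

Emit:
arm_command --series '[[[2,3,35,0,0,0,0],[2,3,35,0,0,0,0],[1,2,35,0,0,0,0],[0,0,30,0,0,0,0],[0,0,20,0,0,0,0],[0,0,12,0,0,0,0],[0,0,0,0,0,0,0]]]'

```text
t: 4.48
eef_pos: [0.4239, 0.1922, 0.1348]
ee_rot: [0.203, 0.979, -0.002, -0.001]
wrist_force: [0.7, 0.3, -0.6]
gripper_width: 0.0856
grip_force: 0.0
```

```bash
python3 go.py .4243 .192 .083
python3 - <<'E'
from rig import viewer
import cv2,numpy as np
a=viewer.get_image("scene"); b=viewer.get_image("top")
cv2.imwrite("pics/s2.png",np.hstack([cv2.resize(a["color"][200:300,320:420],None,fx=4,fy=4),cv2.resize(b["color"][210:310,240:340],None,fx=4,fy=4)]))
E
```

```text
t 4.4833 grasp [0.424 0.192 0.081] yaw 156.54868043454886 z [-0.003 -0.003 -1.   ] q [-0.258  0.835 -0.436  2.154  1.018  0.378 -0.385] F [ 0.733  0.293 -0.555] w 0.08560861186628414 0.0
shift mm [-0.51   0.113 -2.219]
```

View pics/s2.png

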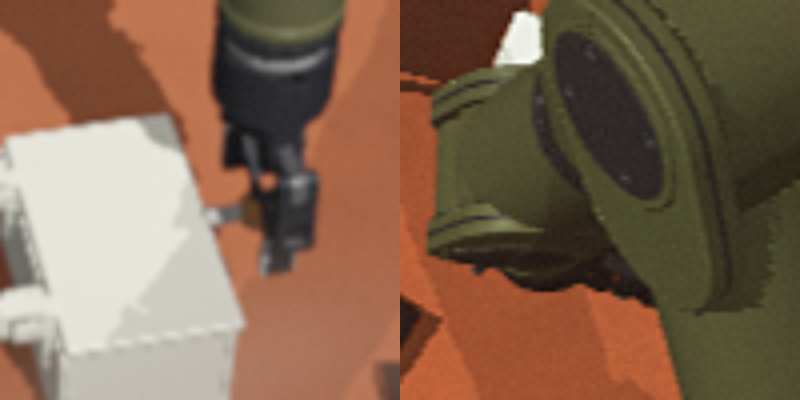

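The ball (left half, about (252,215)) sits between the open fingers; the top view is blocked by the arm. Closing.

Emit:
arm_command --series '[[[0,0,0,0,0,0,100],[0,0,0,0,0,0,200],[0,0,0,0,0,0,255],[0,0,0,0,0,0,255],[0,0,0,0,0,0,255],[0,0,0,0,0,0,255],[0,0,0,0,0,0,255],[0,0,0,0,0,0,255]]]' --newtons 40

```text
t: 5.25
eef_pos: [0.4251, 0.1927, 0.1371]
ee_rot: [0.203, 0.979, 0.0, 0.0]
wrist_force: [0.0, -1.2, 2.8]
gripper_width: 0.0256
grip_force: 39.0
```

```bash
python3 go.py .4243 .192 .083
python3 - <<'E'
import numpy as np
r=.169
th=np.radians(np.r_[0:91:4.5]); x=-r*(1-np.cos(th))*1e3; z=-r*np.sin(th)*1e3
print(np.round(np.diff(x),1),np.round(np.diff(z),1))
E
```

```text
t 5.25 grasp [0.425 0.193 0.083] yaw 156.56658553628256 z [ 0.001  0.    -1.   ] q [-0.255  0.831 -0.44   2.153  1.017  0.379 -0.383] F [ 0.016 -1.171  2.831] w 0.02560790842566082 39.01536405086517
shift mm [ 0.461 -1.015  0.141]
[ -0.5  -1.6  -2.6  -3.6  -4.6  -5.6  -6.5  -7.4  -8.2  -9.   -9.7 -10.4
 -11.  -11.6 -12.1 -12.4 -12.8 -13.  -13.2 -13.3] [-13.3 -13.2 -13.  -12.8 -12.4 -12.1 -11.6 -11.  -10.4  -9.7  -9.   -8.2
  -7.4  -6.5  -5.6  -4.6  -3.6  -2.6  -1.6  -0.5]
```

Emit:
arm_command --series '[[[-0.5,0,-13.3,0,0,0,255],[-1.6,0,-13.2,0,0,0,255],[-2.6,0,-13,0,0,0,255],[-3.6,0,-12.8,0,0,0,255],[0,0,0,0,0,0,255]]]'

```text
t: 5.67
eef_pos: [0.4334, 0.1893, 0.1903]
ee_rot: [0.204, 0.979, 0.001, 0.001]
wrist_force: [0.9, 0.1, -2.5]
gripper_width: 0.0255
grip_force: 39.6
```

```bash
python3 go.py .4243 .192 .083
python3 - <<'E'
from rig import viewer
import cv2,numpy as np
a=viewer.get_image("scene")
cv2.imwrite("pics/s3.png",cv2.resize(a["color"][170:320,290:440],None,fx=4,fy=4))
E
```

```text
t 5.6667 grasp [0.433 0.189 0.136] yaw 156.4954248084048 z [ 0.002  0.001 -1.   ] q [-0.146  0.752 -0.591  2.106  0.848  0.533 -0.214] F [ 0.914  0.085 -2.492] w 0.025533127317396015 39.629448652267456
shift mm [ 9.518 -1.38  53.333]
```

View pics/s3.png

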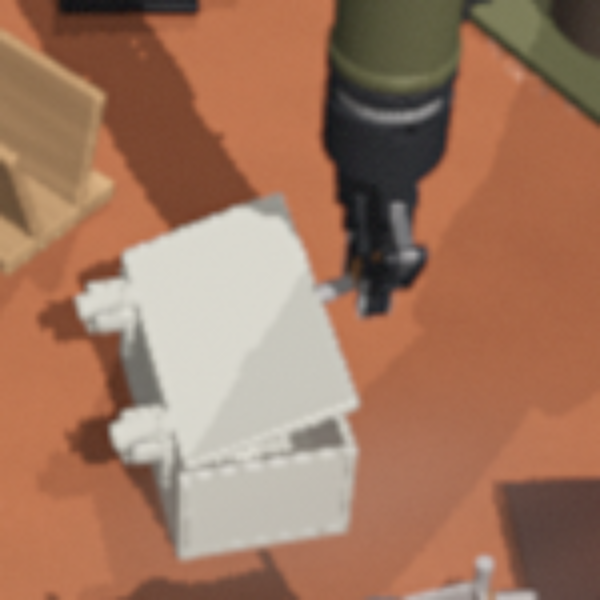

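The lid is tilting up on its pins (open gap at crop (310,435)), ball held. Continue the arc.

Emit:
arm_command --series '[[[-4.6,0,-12.4,0,0,0,255],[-5.6,0,-12.1,0,0,0,255],[-6.5,0,-11.6,0,0,0,255],[-7.4,0,-11,0,0,0,255],[-8.2,0,-10.4,0,0,0,255],[-9,0,-9.7,0,0,0,255],[-9.7,0,-9,0,0,0,255],[-10.4,0,-8.2,0,0,0,255]]]'

```text
t: 6.38
eef_pos: [0.4883, 0.1646, 0.2726]
ee_rot: [0.203, 0.979, -0.001, -0.001]
wrist_force: [-0.7, -0.3, -3.5]
gripper_width: 0.0255
grip_force: 39.4
```

Emit:
arm_command --series '[[[-11,0,-7.4,0,0,0,255],[-11.6,0,-6.5,0,0,0,255],[-12.1,0,-5.6,0,0,0,255],[-12.4,0,-4.6,0,0,0,255],[-12.8,0,-3.6,0,0,0,255],[0,0,0,0,0,0,255]]]'

```text
t: 6.88
eef_pos: [0.5455, 0.1406, 0.3006]
ee_rot: [0.204, 0.979, 0.0, 0.001]
wrist_force: [-0.1, 1.6, 0.4]
gripper_width: 0.026
grip_force: 39.9
```

```bash
python3 go.py .579 .127 .253
```

```text
t 6.8833 grasp [0.546 0.141 0.247] yaw 156.4230248657228 z [ 0.001  0.    -1.   ] q [ 0.113  0.707 -0.781  1.742  0.6    0.946  0.246] F [-0.069  1.579  0.435] w 0.02601991929203845 39.8779159784317
shift mm [-36.124   0.948  -6.321]
```

Emit:
arm_command --series '[[[-13,0,-2.6,0,0,0,255],[-13,0,-1.6,0,0,0,255],[-11,0,-0.8,0,0,0,255],[0,0,0,0,0,0,255],[0,0,0,0,0,0,255]]]'

```text
t: 7.3
eef_pos: [0.5767, 0.1268, 0.3051]
ee_rot: [0.203, 0.979, -0.0, -0.001]
wrist_force: [-0.5, 0.4, -2.6]
gripper_width: 0.0257
grip_force: 40.1
```

```bash
python3 go.py .579 .127 .253
python3 - <<'E'
from rig import viewer
import cv2,numpy as np
a=viewer.get_image("scene");b=viewer.get_image("top");np.savez("scene4.npz",**a)
cv2.imwrite("pics/s4.png",np.hstack([cv2.resize(a["color"][140:320,260:440],(400,400)),cv2.resize(b["color"][150:330,220:400],(400,400))]))
E
```

```text
t 7.3 grasp [0.577 0.127 0.251] yaw 156.59215573332963 z [-0.002 -0.    -1.   ] q [ 0.136  0.738 -0.782  1.653  0.595  1.006  0.316] F [-0.46   0.383 -2.622] w 0.025698735881595804 40.1134729385376
shift mm [-2.107  1.14  -1.953]
```

View pics/s4.png

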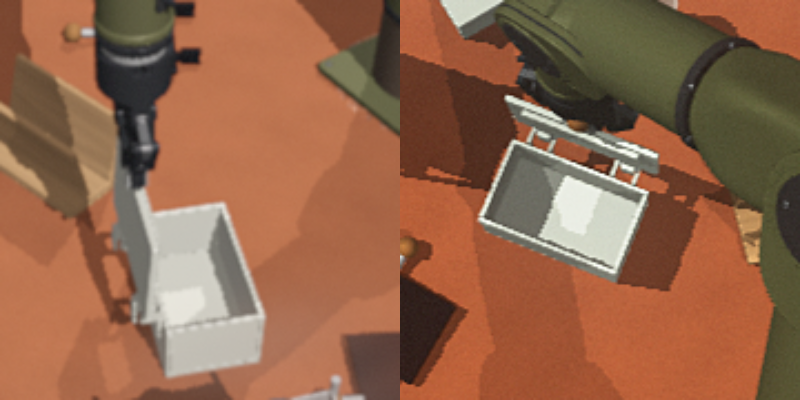

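The lid stands upright over the pins (left (135,245); top view (585,130)) with the ball in the fingers. Lift straight up.

Emit:
arm_command --series '[[[-1,0,-5,0,0,0,255],[-1,0,-5,0,0,0,255],[0,0,-6,0,0,0,255],[0,0,-8,0,0,0,255],[0,0,-8,0,0,0,255],[0,0,-8,0,0,0,255]]]'

```text
t: 7.9
eef_pos: [0.5797, 0.1257, 0.3476]
ee_rot: [0.203, 0.979, 0.0, 0.001]
wrist_force: [0.1, -0.5, -2.5]
gripper_width: 0.0259
grip_force: 40.1
```

Emit:
arm_command --series '[[[0,0,-10,0,0,0,255],[0,0,-12,0,0,0,255],[0,0,-12,0,0,0,255],[0,0,-8,0,0,0,255],[0,0,0,0,0,0,255],[0,0,0,0,0,0,255]]]'

```text
t: 8.4
eef_pos: [0.5797, 0.1258, 0.3888]
ee_rot: [0.203, 0.979, 0.0, 0.001]
wrist_force: [-1.1, -0.6, -3.8]
gripper_width: 0.0255
grip_force: 40.2
```

```bash
python3 go.py .5178 -.1548 .330
python3 - <<'E'
from rig import viewer
import cv2,numpy as np
a=viewer.get_image("scene");b=viewer.get_image("top")
cv2.imwrite("pics/s5.png",np.hstack([cv2.resize(a["color"][140:320,260:440],(400,400)),cv2.resize(b["color"][150:330,220:400],(400,400))]))
E
```

```text
t 8.4 grasp [0.58  0.126 0.335] yaw 156.57444375263188 z [ 0.001  0.    -1.   ] q [ 0.162  0.656 -0.831  1.534  0.51   1.179  0.398] F [-1.109 -0.642 -3.766] w 0.025491203543178867 40.15446424484253
shift mm [ -54.736 -282.075    4.738]
```

View pics/s5.png

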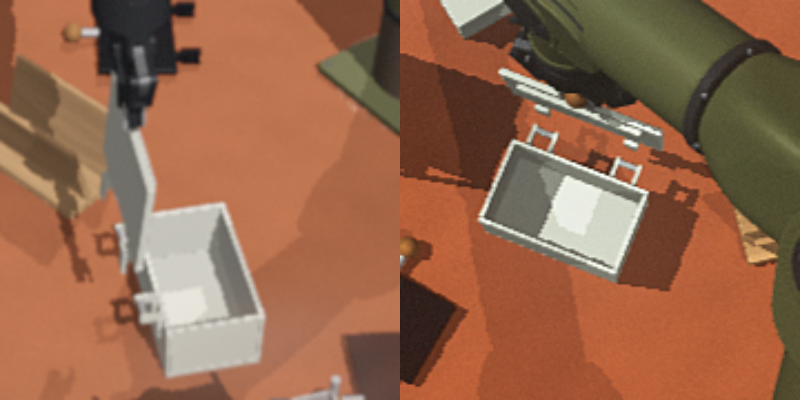

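The lid is clear of the pins and hangs plumb. Carry it over the stand, then turn it to the slot's yaw.

Emit:
arm_command --series '[[[-2,-10,0,0,0,0,255],[-4,-18,0,0,0,0,255],[-5,-25,0,0,0,0,255],[-5,-26,0,0,0,0,255],[-5,-26,0,0,0,0,255],[-5,-26,0,0,0,0,255],[-5,-26,0,0,0,0,255],[-5,-26,0,0,0,0,255]]]'

```text
t: 9.17
eef_pos: [0.5388, -0.0587, 0.3877]
ee_rot: [0.203, 0.979, -0.0, -0.001]
wrist_force: [0.0, 0.0, -3.1]
gripper_width: 0.0255
grip_force: 40.1
```

Emit:
arm_command --series '[[[-5,-26,0,0,0,0,255],[-5,-26,0,0,0,0,255],[-4,-22,0,0,0,0,255],[-3,-15,0,0,0,0,255],[-2,-10,0,0,0,0,255],[0,0,0,0,0,-0.04,255],[0,0,0,0,0,-0.08,255],[0,0,0,0,0,-0.09,255]]]'

```text
t: 9.83
eef_pos: [0.5175, -0.1551, 0.3881]
ee_rot: [0.097, 0.995, 0.0, -0.0]
wrist_force: [-0.6, 0.5, -3.3]
gripper_width: 0.0261
grip_force: 40.1
```

Emit:
arm_command --series '[[[0,0,0,0,0,-0.09,255],[0,0,0,0,0,-0.09,255],[0,0,0,0,0,-0.09,255],[0,0,0,0,0,-0.08,255],[0,0,0,0,0,-0.06,255],[0,0,0,0,0,0,255],[0,0,0,0,0,0,255],[0,0,0,0,0,0,255]]]'

```text
t: 10.5
eef_pos: [0.5178, -0.1549, 0.3882]
ee_rot: [-0.105, 0.994, -0.0, -0.0]
wrist_force: [0.5, -0.2, -3.2]
gripper_width: 0.0262
grip_force: 40.1
```

```bash
python3 go.py .5178 -.1548 .330
python3 - <<'E'
from rig import viewer
import cv2,numpy as np
from h import *
a=viewer.get_image("scene");b=viewer.get_image("top")
np.savez("scene6.npz",**a)
cv2.imwrite("pics/s6.png",np.hstack([cv2.resize(a["color"][80:260,200:380],(400,400)),cv2.resize(b["color"][150:330,320:500],(400,400))]))
# stand in both first pictures: board tops by height, centre from the scene view
d=dict(np.load("scene0.npz")); P=cloud(d)[165:240,240:325]; h=cv2.cvtColor(d["color"],cv2.COLOR_BGR2HSV)[165:240,240:325]
m=((P[...,2]>.094)&(P[...,2]<.112)&(abs(P[...,1]+.15)<.13)&(abs(P[...,0]-.52)<.1)).astype(np.uint8)
q=P[m>0]; print(cv2.minAreaRect((q[:,:2]*1000).astype(np.float32)),q[:,:2].mean(0))
E
```

```text
t 10.5 grasp [ 0.518 -0.155  0.334] yaw -167.9737151967703 z [-0. -0. -1.] q [ 0.804  0.647 -1.052  1.683  0.604  1.174  1.374] F [ 0.462 -0.182 -3.171] w 0.02620379414838011 40.10685682296753
shift mm [-0.031  0.085  4.196]
((515.7024536132812, -152.21823120117188), (102.78411865234375, 190.24188232421875), 12.233981132507324) [ 0.51455725 -0.1489632 ]
```

View pics/s6.png

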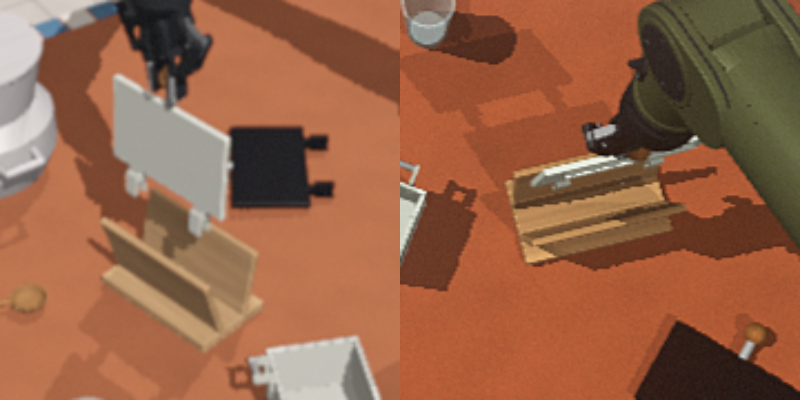

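The lid hangs over the slot, parallel to the boards. Measure how plumb it is and where its plane meets the slot.

Run:
```python
from h import *
d=dict(np.load("scene6.npz")); P=cloud(d); h=cv2.cvtColor(d["color"],cv2.COLOR_BGR2HSV)
m=((h[...,1]<60)&(h[...,2]>90)&(P[...,2]>.17)&(P[...,2]<.33)); m[:,:245]=0;m[:,310:]=0;m[:100]=0;m[190:]=0
q=P[m]; c=np.median(q,0)
for _ in range(5):
    q=q[abs((q-c)@np.linalg.svd(q-c,full_matrices=False)[2][2])<.008]; c=q.mean(0)
n=np.linalg.svd(q-c,full_matrices=False)[2][2]; n*=np.sign(n[0])
print(len(q),c,n,"tilt",np.degrees(np.arcsin(n[2])),"yaw",np.degrees(np.arctan2(n[1],n[0])))
ex=np.array([np.cos(np.radians(12.1)),np.sin(np.radians(12.1))]); s=np.array([.517,-.1535])
for z in(.334,.24,.153):
    # far face point across slot through stand centre, offset to mid-thickness 4 mm
    k=(n@c-n[2]*z-n[:2]@s)/(n[:2]@ex); print(z,"face offset across slot mm",k*1000)
```

```text
2016 [ 0.52303246 -0.14658062  0.24649936] [0.97083808 0.21221484 0.11152704] tilt 6.403350027652229 yaw 12.3303011206492
0.334 face offset across slot mm -2.4490452788347175
0.24 face offset across slot mm 8.100394590662885
0.153 face offset across slot mm 17.864237874134105
```

Emit:
arm_command --series '[[[4,0,0,0,0,0,255],[6,0,0,0,0,0,255],[6,0,8,0,0,0,255],[0,0,15,0,0,0,255],[0,0,15,0,0,0,255],[0,0,12,0,0,0,255],[0,0,0,0,0,0,255]]]'

```text
t: 11.18
eef_pos: [0.5006, -0.1588, 0.3361]
ee_rot: [-0.105, 0.994, 0.0, -0.002]
wrist_force: [-1.7, -0.5, -2.4]
gripper_width: 0.0253
grip_force: 40.0
```

```bash
python3 go.py .502 -.158 .196
python3 - <<'E'
from rig import viewer
from h import *
d=viewer.get_image("scene");b=viewer.get_image("top")
cv2.imwrite("pics/s7.png",np.hstack([cv2.resize(d["color"][120:260,230:370],(400,400)),cv2.resize(b["color"][190:290,350:450],(400,400))]))
P=cloud(d); h=cv2.cvtColor(d["color"],cv2.COLOR_BGR2HSV)
m=((h[...,1]<60)&(h[...,2]>90)&(P[...,2]>.13)&(P[...,2]<.28)); m[:,:245]=0;m[:,310:]=0;m[:100]=0;m[220:]=0
q=P[m]; c=np.median(q,0)
for _ in range(5):
    q=q[abs((q-c)@np.linalg.svd(q-c,full_matrices=False)[2][2])<.008]; c=q.mean(0)
n=np.linalg.svd(q-c,full_matrices=False)[2][2]; n*=np.sign(n[0])
ex=np.array([np.cos(np.radians(12.1)),np.sin(np.radians(12.1))]); s=np.array([.517,-.1535])
print(len(q),n,[((n@c-n[2]*z-n[:2]@s)/(n[:2]@ex)*1000-4) for z in(.284,.103)])
E
```

```text
t 11.1833 grasp [ 0.5   -0.159  0.282] yaw -167.91165292721215 z [-0.005 -0.    -1.   ] q [ 0.808  0.685 -1.018  1.799  0.667  1.053  1.316] F [-1.669 -0.529 -2.44 ] w 0.025288425503986033 40.0329065322876
shift mm [-2.201  0.397 86.093]
1826 [0.97259644 0.21082353 0.09802858] [np.float64(-24.68197557239218), np.float64(-6.852885021079008)]
```

View pics/s7.png

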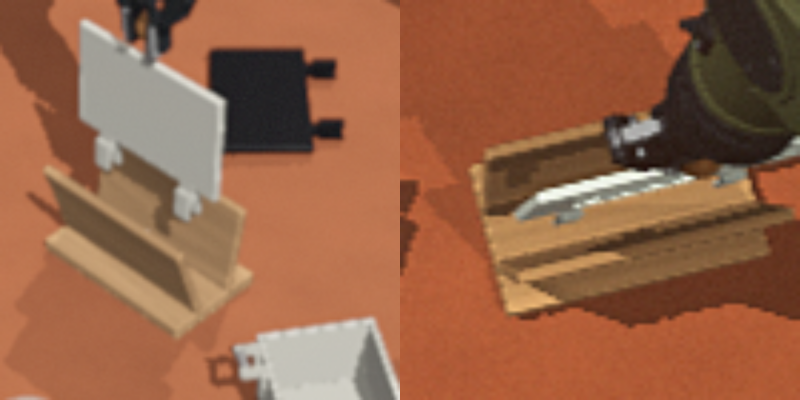

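The forks hang just above the boards inside the slot (left (107,152), (187,203)). Nudge 3 mm across and lower.

Emit:
arm_command --series '[[[-3,0,6,0,0,0,255],[0,0,10,0,0,0,255],[0,0,12,0,0,0,255],[0,0,12,0,0,0,255],[0,0,12,0,0,0,255],[0,0,10,0,0,0,255],[0,0,6,0,0,0,255],[0,0,0,0,0,0,255]]]'

```text
t: 11.95
eef_pos: [0.5044, -0.1577, 0.2685]
ee_rot: [-0.106, 0.994, 0.0, -0.001]
wrist_force: [-0.9, -1.4, -3.0]
gripper_width: 0.026
grip_force: 40.1
```

Emit:
arm_command --series '[[[0,0,4,0,0,0,255],[0,0,4,0,0,0,255],[0,0,3,0,0,0,255],[0,0,0,0,0,0,255]]]'

```text
t: 12.28
eef_pos: [0.505, -0.1578, 0.2589]
ee_rot: [-0.105, 0.994, -0.0, -0.0]
wrist_force: [-0.4, -0.3, -2.6]
gripper_width: 0.026
grip_force: 40.1
```

```bash
python3 go.py .502 -.158 .196
```

```text
t 12.2833 grasp [ 0.505 -0.158  0.205] yaw -167.9031228427187 z [-0.001 -0.    -1.   ] q [ 0.75   0.78  -0.932  1.88   0.799  0.908  1.203] F [-0.396 -0.319 -2.617] w 0.025961285787677306 40.09922683238983
shift mm [2.98  0.396 8.934]
```

Emit:
arm_command --series '[[[0,0,3,0,0,0,255],[0,0,2,0,0,0,255],[0,0,0,0,0,0,255],[0,0,0,0,0,0,255]]]'

```text
t: 12.62
eef_pos: [0.5052, -0.1577, 0.2543]
ee_rot: [-0.105, 0.994, -0.0, -0.0]
wrist_force: [-0.4, 0.3, -1.9]
gripper_width: 0.0257
grip_force: 40.1
```

Emit:
arm_command --series '[[[0,0,2,0,0,0,255],[0,0,1,0,0,0,255],[0,0,0,0,0,0,255],[0,0,0,0,0,0,255]]]'

```text
t: 12.95
eef_pos: [0.5052, -0.1577, 0.2512]
ee_rot: [-0.105, 0.994, -0.0, -0.0]
wrist_force: [0.7, 0.1, -3.3]
gripper_width: 0.0254
grip_force: 40.1
```

Emit:
arm_command --series '[[[0,0,1,0,0,0,255],[0,0,1,0,0,0,255],[0,0,0,0,0,0,255],[0,0,0,0,0,0,255]]]'

```text
t: 13.28
eef_pos: [0.5054, -0.1576, 0.2496]
ee_rot: [-0.105, 0.994, -0.0, 0.0]
wrist_force: [0.1, 0.7, 1.0]
gripper_width: 0.0261
grip_force: 40.4
```

Emit:
arm_command --series '[[[0,0,1,0,0,0,255],[0,0,0,0,0,0,255],[0,0,0,0,0,0,255]]]'

```text
t: 13.53
eef_pos: [0.5062, -0.1574, 0.2495]
ee_rot: [-0.105, 0.994, -0.0, 0.001]
wrist_force: [-0.7, 0.3, 6.6]
gripper_width: 0.0258
grip_force: 40.8
```

```bash
python3 go.py .502 -.158 .196
python3 - <<'E'
from rig import viewer
from h import *
d=viewer.get_image("scene");b=viewer.get_image("top")
cv2.imwrite("pics/s8.png",np.hstack([cv2.resize(d["color"][120:260,230:370],(400,400)),cv2.resize(b["color"][190:290,350:450],(400,400))]))
E
```

```text
t 13.5333 grasp [ 0.506 -0.157  0.195] yaw -167.89150493006184 z [ 0.003 -0.    -1.   ] q [ 0.742  0.792 -0.921  1.889  0.819  0.889  1.186] F [-0.74   0.331  6.555] w 0.02581102036471438 40.84004759788513
shift mm [ 4.329  0.291 -0.528]
```

View pics/s8.png

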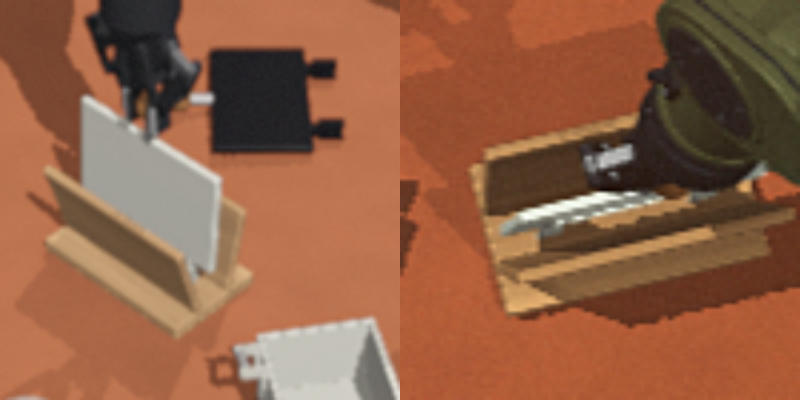

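The lid sits in the slot on the base with its forks at the floor (left (200,270)), and the wrist force shows it carried. Release and retreat upward.

Emit:
arm_command --series '[[[0,0,-0.5,0,0,0,200],[0,0,0,0,0,0,150],[0,0,0,0,0,0,100],[0,0,0,0,0,0,50],[0,0,0,0,0,0,0],[0,0,0,0,0,0,0],[0,0,0,0,0,0,0],[0,0,0,0,0,0,0]]]'

```text
t: 14.3
eef_pos: [0.5052, -0.1576, 0.2487]
ee_rot: [-0.105, 0.994, -0.0, -0.0]
wrist_force: [-1.2, 0.0, -0.4]
gripper_width: 0.0854
grip_force: 0.0
```

Emit:
arm_command --series '[[[0,0,-10,0,0,0,0],[0,0,-20,0,0,0,0],[0,0,-25,0,0,0,0],[0,0,-25,0,0,0,0],[0,0,-25,0,0,0,0],[0,0,-20,0,0,0,0],[0,0,0,0,0,0,0],[0,0,0,0,0,0,0]]]'

```text
t: 14.97
eef_pos: [0.5056, -0.1574, 0.3753]
ee_rot: [-0.105, 0.994, -0.001, 0.001]
wrist_force: [-0.3, -1.3, -0.2]
gripper_width: 0.0853
grip_force: 0.0
```

```bash
python3 go.py
python3 - <<'E'
from rig import viewer
from h import *
d=viewer.get_image("scene");b=viewer.get_image("top")
cv2.imwrite("pics/s9.png",np.hstack([cv2.resize(d["color"][100:320,200:420],(400,400)),cv2.resize(b["color"][130:330,270:470],(400,400))]))
E
```

```text
t 14.9667 grasp [ 0.506 -0.157  0.321] yaw -167.90202568555048 z [ 0.003 -0.001 -1.   ] q [ 0.822  0.645 -1.05   1.736  0.616  1.128  1.363] F [-0.338 -1.322 -0.2  ] w 0.08534747741045935 0.0
```

View pics/s9.png

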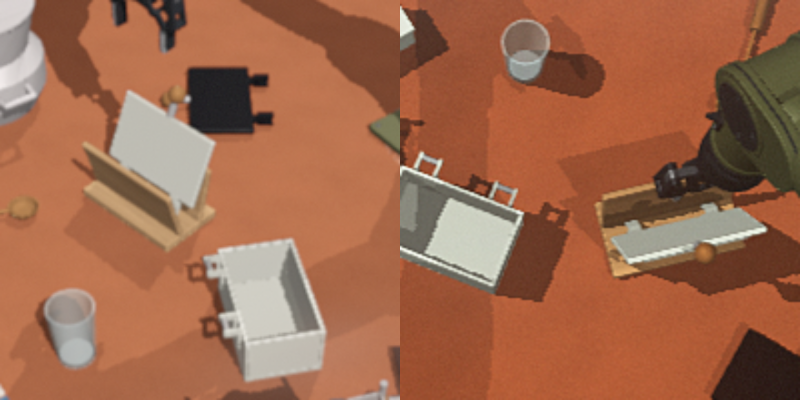

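The lid leans in the slot against the near board with its ball free (left (173,97)). The tumbler still stands at (70,325), and the gripper is clear above.

```bash
python3 -c "
from rig import ctrl; print(ctrl.close_job())"
```

```text
the job is handed in; nothing more can be done
None
```

The lid is off the box and rests hinge edge down on the stand's base, leaning against the near board; the tumbler still stands and the gripper is clear. I handed the job in at about 15 s; no verdict came back.

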